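Press a motorcycle brake lever to its stop and hold it short of the bar

TASK

Check that the brake lever on the handlebar stand stops short of the bar: push it from its outer side, with the outside of the fingers, all the way in to its stop and let it come all the way out once, so that the linkage settles. Then press it in to its stop again and finish while holding it there, so that the gap to the grip can be measured. Only press, never take the lever between the fingers; keep off the rubber grip, do not shift the stand, and leave the other things on the bench where they are.

Things in the scene. Friction and masses are not known exactly. Their poses are not given: they have to be found in the camera images.
- test_stand: Free-standing bench stand with a motorcycle handlebar end: grey base plate 150 x 210 mm, top 22 mm above the bench, about 7 kg, not fastened (a level push over some 30 N shifts it). Origin on the bench under the plate. The steel bar runs along the stand's y, its axis 125 mm up at x = +20 mm, from y = -121 to +171 mm, grip end at +y. The lever is on its -x side and is pressed toward the stand's +x
- reservoir_top (a point): Top of the small reservoir on the black brake cylinder, 160 mm above the bench: the highest part. Cylinder, lever perch and the aluminium post with the bar clamp (143 mm high) fill y = -87 to +21 mm of the stand, x = -33 to +43 mm: keep the hand out of there
- lever_pivot (a point): The lever's upright pivot axis, 125 mm above the bench, 40 mm from the bar's axis on the lever side. Its axes are the stand's. The lever turns about the vertical through this point; seen from above, pressing in turns it clockwise
- brake_lever (a joint): Turn of the brake lever about its pivot, rad: 0 = fully out, 0.30 = hard against its stop. A return spring pushes it out: about 1.5 N at rest and 4.5 N at the stop, felt at press_spot; at the stop it turns solid
- lever_blade: The bright aluminium lever blade 11 mm thick and 18 mm tall with a 19 mm ball at its tip, 148 mm from pivot to tip, level with the bar 125 mm above the bench (underside at 116 mm). Origin on the pivot, outer side toward its -x (x = -36 to -31 mm). Its distance from the bar differs from start to start with its red reach adjuster (up to 0.12 rad), which stays as set
- press_spot (a point): Point on the blade's outer side (the side away from the bar), at half its height, 110 mm from the pivot: where fingers pull on it, 38 mm short of the ball. Moves with the blade. When the lever is pressed in from 0 to 0.30 it moves 33 mm toward the bar
- bar_grip: Black rubber grip on the bar, 32 mm thick (41 mm at its inner flange), 122 mm long; origin on the bar's axis at its inner end, +y runs along the bar to the open end. At the stop the blade still stands 10 to 25 mm clear of it
- caliper: steel caliper, 68 x 220 x 12 mm, lying on the bench beside the stand, ready to measure the gap; origin under its middle
- hex_key: black hex key, 30 x 84 x 4 mm, lying on the stand's base plate; origin under its middle
- bottle_ethanol: brown bottle with a black cap, 58 mm across, 125 mm tall; origin under its middle
- tape_1: roll of black tape, 58 mm across, 19 mm tall; origin under its middle
- mini_vise: small steel precision vise, 50 x 134 x 38 mm; origin under its middle
- pen_1: white marker pen with a black cap, 17 x 135 x 16 mm, lying on the bench; origin under its middle

How it is judged:
On the way, in this order (a step that is already met when the one before it is completed fails the run):
1. the fingers have pressed the lever in to its stop a first time (value of joint brake_lever above 0.28 rad and contact force between the fingers and lever_blade above 2 N), for 0.2 s.
2. the lever has been let all the way out again (value of joint brake_lever below 0.03 rad), for 0.2 s.
At the end, for the whole second after the job is handed in: After the first full stroke in and out, the lever is held within 0.02 rad of its stop (joint above 0.28) by the fingers with more than 2 N on the blade, at rest, with nothing of the robot touching the rubber grip and the stand within 10 mm of where it stood (all of step 1 and velocity of joint brake_lever below 0.05 rad/s and contact force between each of the arm, the fingers and bar_grip below 0.5 N and distance of test_stand from where it was at the start of the episode below 0.01 m); the arm keeps its last pose, push and grip.
It fails at once if the stand was shifted, lifted or tipped (10 mm or 0.05 rad) (distance of test_stand from where it was at the start of the episode above 0.01 m or angle between test_stand's own z axis and vertical above 0.05 rad).
It fails at once if the robot touched the rubber grip (contact force between any of the arm, the fingers and bar_grip above 1 N).
It fails at once if the lever was taken between the fingers (they press on it with the point between the pads over or past the blade, not outside it) (contact force between the fingers and lever_blade above 1 N and x of the grasp point in the frame of lever_blade above -0.031 m).
It fails at once if another thing on the bench was moved more than 15 mm (distance of any of caliper, hex_key, bottle_ethanol, tape_1, mini_vise, pen_1 from where it was at the start of the episode above 0.015 m).
It also fails if it takes over 42 s, if anything falls off the work surface, if the arm or the gripper's body presses on something with over 40 N, if the wrist force passes 120 N, or if a joint passes its speed limit or range.

ROBOT

A 6-joint arm with a two-finger parallel gripper is mounted at the origin on the work surface; the furniture and walls round the work are solid. World frame = base frame: x ahead of the robot, y to its left, z up, the work surface at z = 0. Lengths are in m, angles in rad, forces in N, time in s.
With the tool pointing down it reaches from about 0.225 to 0.875 m from the base axis. Payload 3.4 kg.
Tool frame: the origin (TCP) lies at the very end of the fingers, on their centre line; the grasp point (between the pads) lies 19 mm behind it; z points along the fingers, x is the direction in which the jaws open and shut, and the axes are right-handed (so a half turn about z gives the same grasp; the last joint's range is limited). The gripper opens to 85 mm and grips with 20 to 120 N. Pads are 22 mm wide; open, the fingers measure 114 mm over their backs; the gripper's body (76 mm by 85 mm) begins 54 mm behind the grasp point. The pads swing forward as they close: fully open they stand 13 mm farther back than shut.
Start: joints at [-1.363, 0.276, 1.505, -0, 1.361, -0.121], TCP at [0.186, -0.544, 0.231] pointing down, gripper open.
Joint ranges: [-2.89, 2.89], [-0.75, 2.08], [0.22, 2.7], [-1.18, 4.32], [0.11, 2.71], [-2.7, 2.7]. Speed limits (rad/s): [2.57, 2.57, 3.14, 3.14, 3.14, 3.14].

INTERFACE

Orientations are given as a unit quaternion [w, x, y, z].
In Python, from rig import manip gives the robot as it stands.
- The arm moves only by the tool carry_out, never from a script. Its argument "series" is a list of rows, each a list of 2 entries, a list of its own where there are three numbers: the shift along the tool's x, y, z in mm, then the turn about the tool's z in degrees. A call has 1 to 10 rows; each row shifts and turns the pose as measured when the row begins, along the tool's axes as they then stand; what a row does not reach is not made up. A row lasts 1/12 s, in which the tool goes at most 41.7 mm and 7.16 degrees, less where a joint would pass 70% of its speed; a pose out of reach is approached as far as the arm can. A call is refused whole if a number of a shift passes 41.7 or a number of a turn 7.16, either way. A call with a gripper value outside its range is refused whole. "fingers" is the finger opening in mm, from 0 to 85.4, set as the call begins (left out, the last holds). The fingers move at their own pace and stop on an object; "squeeze" is the grip in N (left out, the last holds). Time passes only in rows, so rows that do not move let the fingers close. It gives the time, the measured TCP pose, the force and the opening at its end, in the units of the state.
- manip.get_state(): the state, without advancing time (a new reading comes with each control period).
- manip.get_image(name): name is "side" or "top"; returns a dict with "frame" (480x640x3 uint8, blue, green, red), "K" (3x3 intrinsics, pixels), "k1" (the pictures are not rectified: a ray, as slopes to the right and down, at radius r is drawn at 1 + k1 r^2 times it, then the intrinsics apply), "rvec" (rotation vector, rad) and "tvec" (3), from world to camera coordinates, as OpenCV has them. Camera axes: x right, y down, z forward; pixel columns grow to the right and rows downward; lengths in m; the calibration is good to about 2 mm. A picture is of the moment at which its call begins. There is no depth.
- manip.sign_off(): hands the job in, once; it reports no verdict.
The state is a dict: "clock": time; "qpos": joint angles; "qd": joint speeds; "effort": joint torques, N m; "position": TCP position; "ee_rot": TCP orientation; "contact_force": force on the tool from outside, world axes, zero at the start; "moment": the same for the moment, N m; "width": finger opening in m.
Only numpy, scipy, OpenCV 4.12 (cv2) and the standard library are available. Lean on these libraries where they do the work, as an engineer would, in place of code of your own. Each camera call takes 0.05 s, during which the arm holds its last target. There are 200 camera calls.

## Working session

There is one attempt and no reset: what is moved stays moved. The work goes in short steps, Python scripts to look and compute and a tool call to move; the robot and the scene stay as the last step left them, time stands still between calls to the robot, and variables do not carry over. Pictures are saved under pics/ and viewed, about 8 in all and at most 12, crops included, and the job is handed in when it is done.

Besides the shell and the picture viewer there is one more tool, called after "Emit:" as a command line: name --argument value ..., lists and objects as JSON in quotes. carry_out: Moves the arm, as the interface text tells. Its arguments: {"type":"object","properties":{"series":{"type":"array","items":{"type":"array"}},"fingers":{"type":"number"},"squeeze":{"type":"number"}},"required":["series"]}

```bash
mkdir -p pics
cat > h.py <<'E'
import numpy as np, cv2
from rig import manip
def cam(n):
    d=manip.get_image(n); d={k:(np.array(v) if k!='k1' else float(np.ravel(v)[0])) for k,v in d.items()}; return d
def ray(d,px):
    K=d['K'];dist=np.array([d['k1'],0,0,0,0.])
    u=cv2.undistortPoints(np.array([[px]],float),K,dist)[0,0]
    R=cv2.Rodrigues(d['rvec'].astype(float))[0]
    return -R.T@d['tvec'].ravel(), R.T@np.array([u[0],u[1],1.])
def onz(d,px,z):
    o,v=ray(d,px); return o+v*(z-o[2])/v[2]
def proj(d,P):
    return cv2.projectPoints(np.array(P,float).reshape(-1,3),d['rvec'].astype(float),d['tvec'].astype(float),d['K'],np.array([d['k1'],0,0,0,0.]))[0][:,0]
E
python3 - <<'E'
from h import *
for n in('top','side'):
    d=cam(n);cv2.imwrite(f'pics/{n}1.png',d['frame']);print(n,d['K'].tolist(),d['k1'],ray(d,(320,240)))
print(manip.get_state())
E
```

```text
top [[611.3852106437826, 0.0, 315.86645332983096], [0.0, 611.3852106437826, 249.74739935381885], [0.0, 0.0, 1.0]] -0.1484597103482673 (array([0.24008907, 0.38279945, 1.220078  ]), array([ 0.21678781, -0.00767833, -0.97634216]))
side [[435.8163648098957, 0.0, 318.08098835837296], [0.0, 435.8163648098957, 243.68297988350574], [0.0, 0.0, 1.0]] -0.08404813919762898 (array([0.20305602, 1.01608144, 0.66282089]), array([ 0.31177439, -0.71750977, -0.62295046]))
{'clock': 0.1, 'qpos': array([-1.36301344e+00,  2.76538851e-01,  1.50600559e+00, -1.30465945e-05,
        1.36071065e+00, -1.21018046e-01]), 'qd': array([ 8.27255061e-04, -1.39965759e-03, -3.22327911e-03,  9.52845837e-04,
       -1.69519926e-03,  7.80282411e-05]), 'effort': array([ 1.20373843e-03, -4.17699838e+01, -2.46406424e+01, -1.09215571e-04,
        5.80034248e-03, -6.92026191e-06]), 'position': array([ 0.18555459, -0.54373723,  0.23052254]), 'ee_rot': array([-5.57014960e-04,  8.13298869e-01, -5.81845563e-01, -6.17008300e-04]), 'contact_force': array([-0.09626708, -0.40919322,  0.83817079]), 'moment': array([-0.01073686, -0.01105642, -0.02221299]), 'width': 0.08565394829119287}
```

View pics/top1.png

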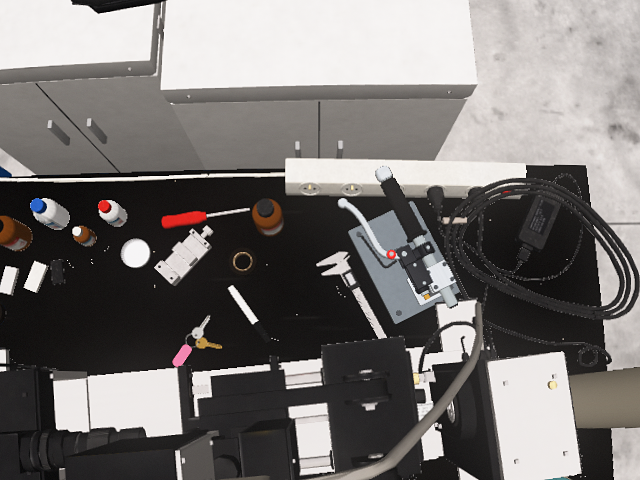

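View pics/side1.png

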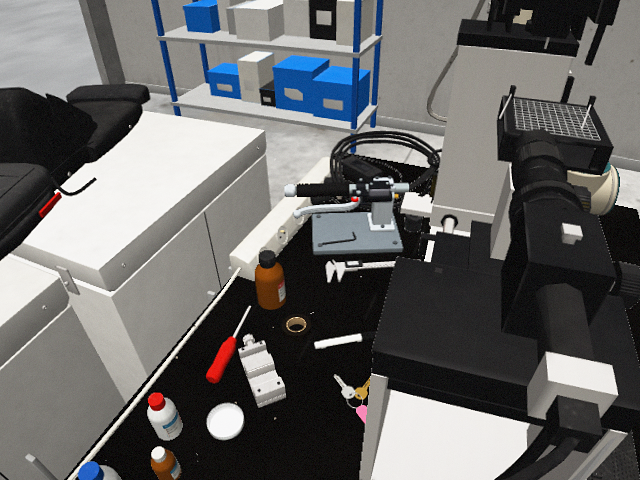

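The top view shows the stand at about (405,260). The bar runs from (383,173), the grip end, to (452,298), with the lever ball at (343,203) and the caliper left of the stand.

Run:
```python
from h import *
d=cam('top');f=d['frame']
cv2.imwrite('pics/top2.png',cv2.resize(f[150:350,300:500],None,fx=4,fy=3.0*4/3,interpolation=cv2.INTER_CUBIC)[:600] if 0 else cv2.resize(f[155:345,315:475],(504,600),interpolation=cv2.INTER_CUBIC))
s=cam('side');cv2.imwrite('pics/side2.png',cv2.resize(s['frame'][160:290,240:440],(800,520),interpolation=cv2.INTER_CUBIC))
for n,p,z in [('barA',(383,173),.125),('barB',(452,298),.125),('ball',(343,203),.125),('red',(391,255),.13),('cal',(352,295),.01),('bott',(268,207),.125),('shelf',(350,175),.04),('tape',(243,261),.019)]: print(n,onz(d,p,z).round(4))
print(proj(d,[[0,0,0],[.186,-.544,.231],[0,0,.3],[.4,0,0]]).round())
print(proj(s,[[0,0,0],[.186,-.544,.231],[0,0,.3]]).round())
```

```text
barA [0.6105 0.2531 0.125 ]
barB [0.3714 0.1368 0.125 ]
ball [0.553  0.3301 0.125 ]
red [0.4519 0.2455 0.13  ]
cal [0.3954 0.3116 0.01  ]
bott [0.5478 0.4697 0.125 ]
shelf [0.636  0.3102 0.04  ]
tape [0.4665 0.5283 0.019 ]
[[515. 492.]
 [821. 378.]
 [577. 527.]
 [504. 290.]]
[[553. 232.]
 [513.  69.]
 [596. 120.]]
```

View pics/top2.png

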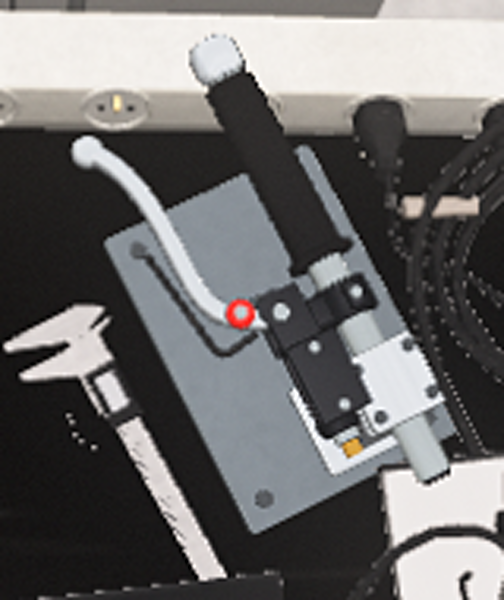

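View pics/side2.png

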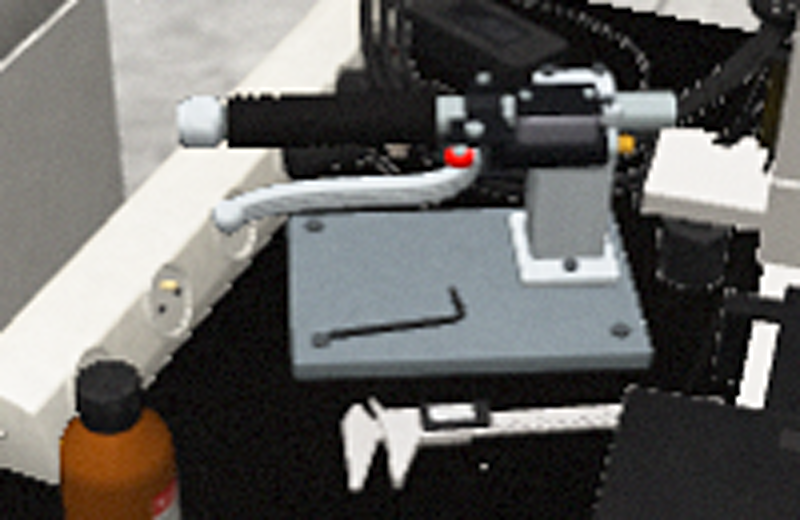

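The zoomed views give better pixels: ball at top crop (87,152), adjuster screw at (240,314). I'll triangulate features and nearby obstacles across the two views.

Run:
```python
from h import *
d=cam('top');s=cam('side')
T=lambda x,y:(315+x*160/504-.5+.16,155+y*190/600-.5+.16)
S=lambda x,y:(240+x/4-.4,160+y/4-.4)
def tri(a,b):
    o,v=ray(d,a);p,w=ray(s,b);v/=np.linalg.norm(v);w/=np.linalg.norm(w)
    A=np.stack([v,-w],1);t=np.linalg.lstsq(A,p-o,rcond=None)[0]
    P,Q=o+t[0]*v,p+t[1]*w;return ((P+Q)/2).round(4),round(np.linalg.norm(P-Q),4)
for n,a,b in [('ball',T(87,152),S(230,215)),('red',T(240,314),S(459,157)),('barA end',T(217,60),S(197,120)),('barB end',T(433,470),S(665,107)),
 ('plate corner farleft',T(107,240),S(290,362)),('plate near left',T(255,532),S(650,352)),
 ('whitebox',(437,322),(403,190)),('blackcorner',(405,340),(393,262)),('bottle',(268,207),(267,258))]: print(n,*tri(a,b))
# plane estimates
for n,p,z in [('ball',T(87,152),.125),('barA',T(217,60),.125),('barB',T(433,470),.125),('pl1',T(107,240),.022),('pl2',T(255,532),.022),('pl3',T(247,176),.022),('pl4',T(308,147),.022),('barmid',T(328,265),.13),('gripinner',T(322,262),.14),
  ('b90',T(165,225),.134),('b2',T(190,280),.134),('ot',T(147,200),.134),('pivot',T(283,312),.14)]: print(n,onz(d,p,z).round(4))
```

```text
ball [0.5532 0.3315 0.1258] 0.0
red [0.453  0.2465 0.1355] 0.001
barA end [0.6101 0.2526 0.1263] 0.0027
barB end [0.3627 0.1376 0.1264] 0.0028
plate corner farleft [0.5264 0.3155 0.0187] 0.0025
plate near left [0.3375 0.2277 0.018 ] 0.0011
whitebox [0.3452 0.1716 0.1371] 0.0355
blackcorner [ 0.3328  0.205  -0.0492] 0.0523
bottle [0.5521 0.4709 0.1111] 0.0009
ball [0.5534 0.3314 0.125 ]
barA [0.6092 0.2521 0.125 ]
barB [0.3614 0.1372 0.125 ]
pl1 [0.5244 0.3154 0.022 ]
pl2 [0.3367 0.2282 0.022 ]
pl3 [0.5652 0.2237 0.022 ]
pl4 [0.584  0.1831 0.022 ]
barmid [0.4817 0.193  0.13  ]
gripinner [0.4813 0.1981 0.14  ]
b90 [0.5061 0.2877 0.134 ]
b2 [0.4733 0.2743 0.134 ]
ot [0.5213 0.2977 0.134 ]
pivot [0.4524 0.2221 0.14  ]
```

Run:
```python
from h import *
d=cam('top');s=cam('side')
f=s['frame'].copy(); g=d['frame'].copy()
cols=[(0,0,255),(0,255,0),(255,128,0),(0,255,255),(255,0,255)]
for i,p in enumerate([(405,338),(320,345),(437,322),(180,372),(40,440)]):
    cv2.circle(g,p,4,cols[i],-1)
    for z in np.arange(0,.61,.1):
        P=onz(d,p,z);q=proj(s,P)[0]; print(p,round(z,1),P.round(2),q.round()) if z in(0,.2,.4) else 0
        c=tuple(int(v) for v in q)
        if abs(c[0])<2000: cv2.circle(f,c,3,cols[i],-1);cv2.putText(f,f'{z*10:.0f}',(c[0]+4,c[1]),0,.4,cols[i],1)
cv2.imwrite('pics/epi.png',np.vstack([f[40:480],g[320:480]])[:600])
```

```text
(405, 338) 0.0 [0.31 0.21 0.  ] [416. 251.]
(405, 338) 0.2 [0.3  0.24 0.2 ] [430. 186.]
(405, 338) 0.4 [0.29 0.27 0.4 ] [449.  94.]
(320, 345) 0.0 [0.3  0.38 0.  ] [402. 301.]
(320, 345) 0.2 [0.29 0.38 0.2 ] [419. 225.]
(320, 345) 0.4 [0.28 0.38 0.4 ] [441. 120.]
(437, 322) 0.0 [0.34 0.14 0.  ] [410. 233.]
(437, 322) 0.2 [0.32 0.18 0.2 ] [424. 171.]
(437, 322) 0.4 [0.31 0.22 0.4 ] [442.  84.]
(180, 372) 0.0 [0.25 0.66 0.  ] [387. 427.]
(180, 372) 0.2 [0.25 0.61 0.2 ] [410. 326.]
(180, 372) 0.4 [0.25 0.57 0.4 ] [441. 185.]
(40, 440) 0.0 [0.11 0.94 0.  ] [427. 678.]
(40, 440) 0.2 [0.13 0.85 0.2 ] [465. 543.]
(40, 440) 0.4 [0.15 0.76 0.4 ] [512. 329.]
```

View pics/epi.png

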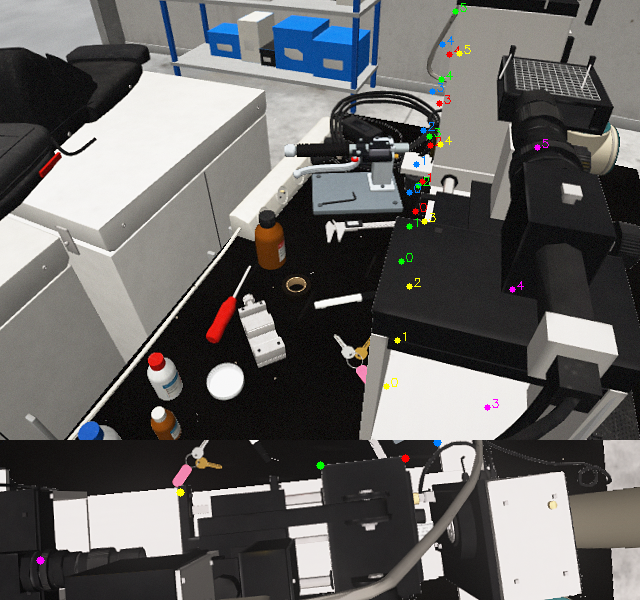

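The obstacle check shows the tall equipment lies at x < 0.3 m and y > 0.5 m, and the small white box near the stand is only about 0.1 m high. The stand fits well: yaw 24.9°, origin about (0.462, 0.204), and the ball 149 mm from the pivot. Next I'll move over the stand at height with the fingers shut.

Emit:
carry_out --series '[[[-29,-23,-6],0],[[-29,-23,-6],0],[[-29,-23,-6],0],[[-29,-23,-6],0],[[-29,-23,-6],0],[[-29,-23,-6],0],[[-29,-23,0],0],[[-29,-23,0],0],[[-29,-23,0],0],[[-29,-23,0],0]]' --fingers 0 --squeeze 40

```text
clock: 1.23
position: [0.3127, -0.19, 0.2664]
ee_rot: [0.001, 0.809, -0.588, 0.003]
contact_force: [0.9, -0.7, 0.6]
width: -0.0001
```

Emit:
carry_out --series '[[[-31,-24,0],0],[[-31,-24,0],0],[[-31,-24,0],0],[[-31,-24,0],0],[[-31,-24,0],0],[[-31,-24,0],0],[[-31,-24,0],0],[[-31,-24,0],0],[[-31,-24,0],0],[[-31,-24,0],0]]'

```text
clock: 2.07
position: [0.447, 0.1987, 0.2689]
ee_rot: [-0.001, 0.809, -0.588, 0.009]
contact_force: [1.0, -0.6, -0.2]
width: -0.0
```

Emit:
carry_out --series '[[[-31,-24,0],0],[[-31,-24,0],0],[[-31,-24,0],0],[[-20,-16,0],-3],[[-10,-8,0],-3],[[0,0,0],0]]'

```text
clock: 2.57
position: [0.5019, 0.3633, 0.267]
ee_rot: [-0.003, 0.842, -0.539, 0.009]
contact_force: [0.2, -0.5, -0.2]
width: -0.0002
```

Emit:
carry_out --series '[[[0,-5,35],0],[[0,-2,35],0],[[0,0,35],0],[[0,0,30],0],[[0,0,15],0],[[0,0,6],0],[[0,0,0],0]]'

```text
clock: 3.15
position: [0.5121, 0.3618, 0.1083]
ee_rot: [-0.004, 0.84, -0.542, 0.012]
contact_force: [0.2, 1.1, 0.2]
width: 0.0001
```

```bash
cat >> h.py <<'E'
c,n=np.cos(np.radians(24.9)),np.sin(np.radians(24.9));O=np.array([.462,.204])
def st(p): r=np.array(p[:2])-O; return np.round([r@[n,-c],r@[c,n]],4)
def look(k):
    d=cam('top');s=cam('side')
    a=cv2.resize(d['frame'][155:345,315:475],(504,600),interpolation=cv2.INTER_CUBIC)
    b=cv2.resize(s['frame'][130:290,260:400],(296,338),interpolation=cv2.INTER_CUBIC)
    im=np.zeros((600,800,3),np.uint8);im[:,:504]=a;im[:338,504:]=b;cv2.imwrite(f'pics/{k}.png',im)
    x=manip.get_state();print(x['clock'],x['position'],x['contact_force'],st(x['position']))
E
python3 -c "from h import *;look('pre')"
```

```text
3.25 [0.51344951 0.36286443 0.11046362] [-0.55868507  0.4596457   0.38159161] [-0.1224  0.1136]
```

View pics/pre.png

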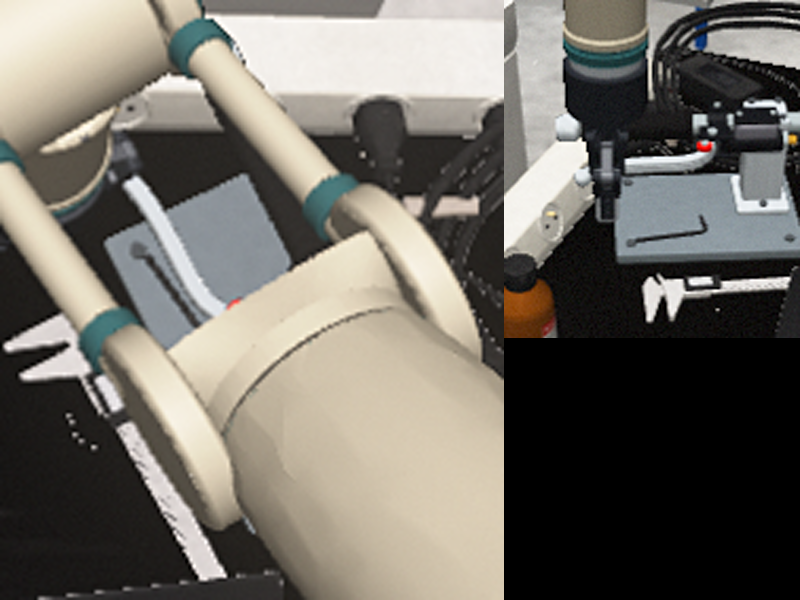

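The fingers hang clear on the outer side of the lever: side crop (605,180), blade to the right at (665,160). Now I'll advance gently.

Emit:
carry_out --series '[[[5,5,5],0],[[8,1,2],0],[[8,0,0],0],[[8,0,0],0],[[6,0,0],0],[[5,0,0],0],[[5,0,0],0]]'

```text
clock: 3.83
position: [0.5318, 0.3178, 0.1113]
ee_rot: [-0.013, 0.84, -0.543, 0.016]
contact_force: [-1.2, 3.0, -0.7]
width: -0.0001
```

Emit:
carry_out --series '[[[5,0,0],0],[[5,0,0],0],[[5,0,0],0],[[4,0,0],0]]'

```text
clock: 4.17
position: [0.5419, 0.3022, 0.1121]
ee_rot: [-0.017, 0.839, -0.543, 0.015]
contact_force: [0.6, 5.5, -0.7]
width: -0.0
```

```bash
python3 -c "
from h import *
x=manip.get_state();print(x['position'],st(x['position']),x['contact_force'])"
```

```text
[0.5419146  0.30222717 0.11206314] [-0.0554  0.1138] [ 0.62582634  5.45023996 -0.68156829]
```

Emit:
carry_out --series '[[[1,0,5],0],[[1,0,5],0],[[0,0,2],0],[[0,0,0],0]]'

```text
clock: 4.5
position: [0.5428, 0.2995, 0.0997]
ee_rot: [-0.017, 0.839, -0.543, 0.014]
contact_force: [-1.3, 3.6, 1.8]
width: -0.0002
```

Emit:
carry_out --series '[[[3,0,1],0],[[3,0,1],0],[[2,0,0],0]]'

```text
clock: 4.75
position: [0.5465, 0.2936, 0.0984]
ee_rot: [-0.018, 0.839, -0.543, 0.014]
contact_force: [-1.5, 4.4, 3.7]
width: 0.0001
```

```bash
python3 -c "
from h import *
look('in1')
x=manip.get_state();print(x['position'],st(x['position']),x['contact_force'])"
```

```text
4.85 [0.54658595 0.29347915 0.09847561] [-1.35268098  4.64567741  3.11455212] [-0.0455  0.1144]
[0.54658595 0.29347915 0.09847561] [-0.0455  0.1144] [-1.35268098  4.64567741  3.11455212]
```

View pics/in1.png

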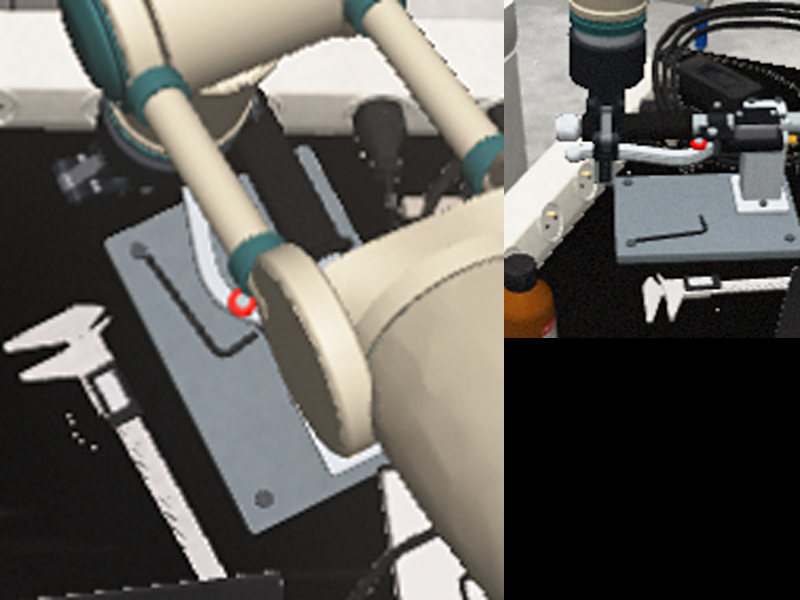

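The lever is following: its red adjuster end has turned, and the ball is now at side crop (575,152). Force is about 4.6 N and it isn't solid yet, so I'll keep going in small steps.

Emit:
carry_out --series '[[[2,0,0],0],[[2,0,0],0]]'

```text
clock: 5.02
position: [0.547, 0.2929, 0.0988]
ee_rot: [-0.02, 0.839, -0.544, 0.012]
contact_force: [-4.3, 11.4, 2.3]
width: -0.0002
```

Emit:
carry_out --series '[[[2,0,0],0],[[1.5,0,0],0]]'

```text
clock: 5.18
position: [0.5468, 0.2934, 0.099]
ee_rot: [-0.022, 0.838, -0.545, 0.009]
contact_force: [-2.2, 7.9, 3.3]
width: -0.0
```

Emit:
carry_out --series '[[[1.5,0,0],0],[[1.5,0,0],0]]'

```text
clock: 5.35
position: [0.5467, 0.2935, 0.0991]
ee_rot: [-0.024, 0.838, -0.545, 0.007]
contact_force: [-3.0, 8.2, 2.8]
width: 0.0003
```

The lever is solid now: there is no advance at 8–11 N. I'll hold a moment longer, then release fully.

Emit:
carry_out --series '[[[2,0,0],0],[[2,0,0],0],[[2,0,0],0]]'

```text
clock: 5.6
position: [0.5468, 0.2936, 0.0993]
ee_rot: [-0.027, 0.837, -0.546, 0.002]
contact_force: [-3.1, 9.1, 3.2]
width: 0.0003
```

```bash
python3 -c "
from h import *
look('in2')"
```

```text
5.7 [0.54679705 0.29355897 0.09932407] [-2.84784755  9.48297125  2.75353711] [-0.0455  0.1146]
```

Emit:
carry_out --series '[[[-5,0,0],0],[[-8,0,0],0],[[-8,0,0],0],[[-8,0,0],0],[[-8,0,0],0],[[-8,0,0],0],[[-8,0,0],0],[[-8,0,0],0],[[-5,0,0],0],[[0,0,0],0]]'

```text
clock: 6.53
position: [0.5158, 0.3548, 0.0979]
ee_rot: [-0.021, 0.838, -0.545, 0.003]
contact_force: [1.0, 0.6, 0.2]
width: 0.0
```

```bash
python3 -c "
from h import *
look('out1')"
```

```text
6.6333 [0.51610428 0.35393732 0.09792702] [-0.17734479  0.45401412 -0.42668691] [-0.1132  0.1122]
```

View pics/out1.png

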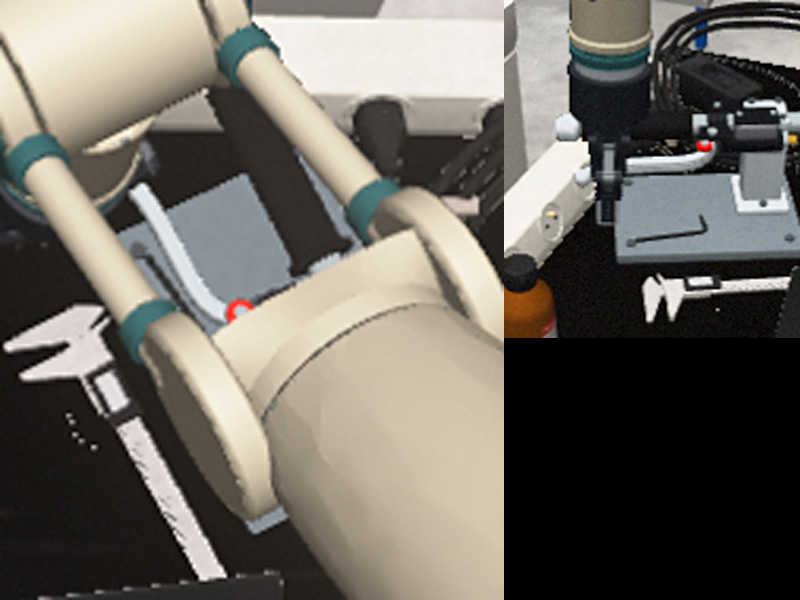

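The lever is back fully out, with the adjuster at (240,312) as at the start. I'll check the stroke angle from the ball position in the pressed picture.

```bash
python3 -c "
from h import *
s=cam('side');a=cv2.imread('pics/in2.png')[:338,504:]
m=cv2.inRange(a,(170,170,170),(255,255,255))[135:170,55:90]
k=cv2.connectedComponentsWithStats(m);print(k[2].tolist(),k[3].round(1).tolist())
m[:]=m
for p in [(71,152),(70,154),(73,152)]:
    P=onz(s,(260+p[0]*140/296-.25,130+p[1]*160/338-.25),.125);q=st(P)-[-.02,-.001];print(q,np.hypot(*q),np.arctan2(-q[0],q[1]))
q=st([.5533,.3314])-[-.02,-.001];print('out',q,np.hypot(*q),np.arctan2(-q[0],q[1]))
"
```

```text
[[0, 0, 35, 35, 525], [0, 3, 35, 32, 700]] [[21.3, 14.8], [13.8, 18.6]]
[-0.0104  0.1461] 0.1464696896972203 0.07106425046962676
[-0.0141  0.1471] 0.1477742196731216 0.09556120807974712
[-0.0105  0.144 ] 0.14438230500999766 0.07278784860392513
out [-0.0571  0.1375] 0.14888472050549714 0.39360279682847177
```

View pics/in2.png

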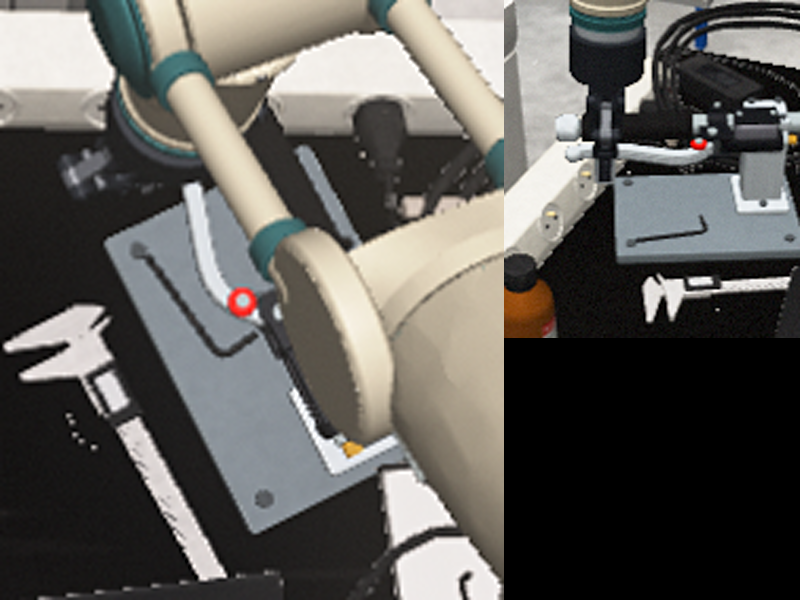

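The in2 picture gives a stroke of about 0.30–0.32 rad, so the stop was really reached, and the plate hasn't moved. Now the second press.

Emit:
carry_out --series '[[[8,0,0],0],[[8,0,0],0],[[8,0,0],0],[[8,0,0],0],[[6,0,0],0],[[6,0,0],0],[[6,0,0],0],[[5,0,0],0],[[5,0,0],0],[[4,0,0],0]]'

```text
clock: 7.52
position: [0.5483, 0.294, 0.0982]
ee_rot: [-0.029, 0.836, -0.548, 0.002]
contact_force: [-3.6, 11.8, 0.1]
width: -0.0001
```

```bash
python3 -c "
from h import *
x=manip.get_state();print(x['position'],st(x['position']),x['contact_force'])"
```

```text
[0.54825646 0.29397744 0.09822414] [-0.0453  0.1161] [-3.57839047 11.82654611  0.12760865]
```

At the stop with about 12 N. One modest final hold row, then I'll verify that it rests.

Emit:
carry_out --series '[[[2,0,0],0],[[2,0,0],0]]'

```text
clock: 7.68
position: [0.548, 0.2946, 0.0981]
ee_rot: [-0.032, 0.834, -0.55, -0.003]
contact_force: [-2.3, 9.0, -0.6]
width: -0.0001
```

```bash
python3 -c "
from h import *
for i in range(6): cam('side')
look('fin')
x=manip.get_state();print(np.abs(x['qd']).max())"
```

```text
8.0833 [0.54802683 0.29456061 0.09812201] [-2.60857131  9.08008097 -0.26991034] [-0.0459  0.1162]
0.0023096941034381683
```

View pics/fin.png

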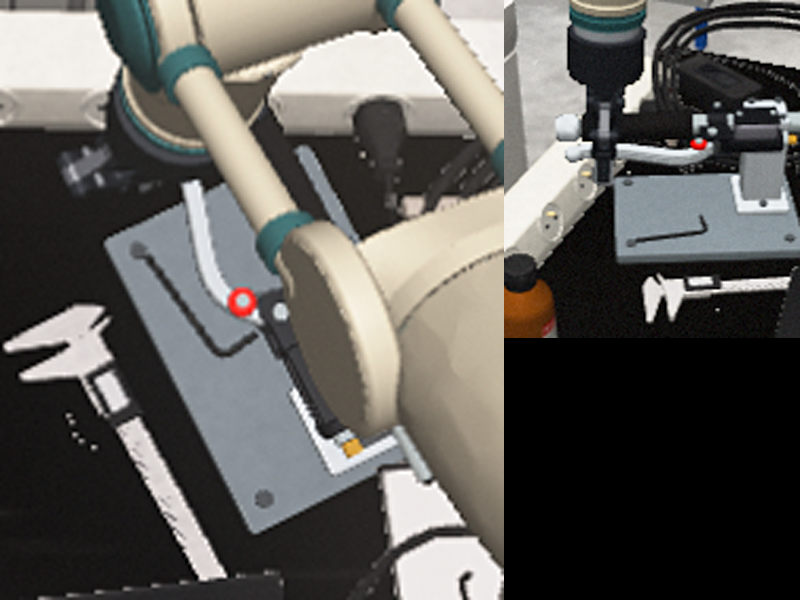

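The picture matches the first stop: ball at (573,153), blade and adjuster at the same pixels. The plate, caliper and hex key are unmoved, and a steady 9.4 N is held at rest. Handing in.

```bash
python3 -c "
from rig import manip
print(manip.sign_off())"
```

```text
the job is handed in; nothing more can be done
None
```

I pressed the lever to its stop with the outside of the shut fingers, let it come fully out, then pressed it to the stop again. I handed the job in while holding it there, at about 8 s on the robot's clock.

- **First press:** the ball moved about 0.30–0.32 rad by the side camera, and the lever stopped advancing at 8–11 N, so it reached its stop.
- **Release:** the blade and red adjuster were back at their starting pixels and the wrist force was near zero.
- **Final hold:** the wrist force was a steady 9.4 N, the joints were at rest, and the lever was at the same pixels as at the first stop. The fingers' position agreed with the first stop to about 2 mm.
- **Stand and bench:** the plate, caliper and hex key showed no shift in the last picture. The other things were not compared one by one, but the arm only passed well above them.
- **Rubber grip:** I could not measure contact with the grip directly. By geometry the gripper's body stayed more than 20 mm above it and the fingers stayed on the lever's outer side.

The tool tilted by about 2–4° while pressing under load. No check failed or disagreed, except that some early position estimates for the equipment behind the stand did not agree between the two cameras. I kept the arm clear of that area.

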